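# Run the ring gauge round a bent rod to its stop

## Task

Prove the freshly bent steel rod held in the bench vice: pick up the ring gauge by its tab, thread it over the rod's free end and run it along the rod round both bends until it lies against the stop collar, feeling your way and never forcing it against the rod. Leave the gauge hanging on the rod, touching the collar, and do not disturb the other things on the bench.

Things in the scene. Friction and masses are not known exactly. Their poses are not given: they have to be found in the camera images.
- gauge_hole (a point): Centre of the ring gauge's hole, 32 mm above its underside. The gauge: one loose aluminium piece, 104 mm high, 0.16 to 0.26 kg. Upright plate 44 x 44 mm, 10 mm thick, with a round 18 mm through hole; tab above; heavy flat foot 44 x 44 x 10 mm below (22 to 32 mm under the hole's centre). x: along the hole; y: across the plate; z up. Both faces are alike. It hangs upright on the rod.
- gauge_tab (a point): Point of the gauge's flat finger tab 50 mm straight above the hole's centre, for gripping from above across its 10 mm thickness (x). The tab is 30 mm wide (y) and reaches from 22 to 72 mm above the hole's centre. Axes as the hole's. Finger tips kept over 15 mm above the hole's centre pass over the rod and the collar.
- rod_tip (a point): End of the rod's round nose, on its axis. The bent rod is round steel 12 mm thick, rigid, level, its axis 110 mm above the bench, free at this end. x: along the free leg, out of the rod's end (the gauge goes on towards -x); z up. From here inwards: straight free leg of 75 to 100 mm, then a bend of 30 mm centre-line radius, to the left seen from above, by about 60 degrees.
- rod: Blue bench vice, fixed, with the rod. After the first bend come a straight middle leg of 75 mm, a bend of 30 mm radius to the right by about 60 degrees, and the straight root leg. Bent by hand: each bend is up to 13 degrees off 60, so feel or see where the rod goes. Origin: bench level below the root leg, 20 mm out of the jaws; x: along the root leg away from the vice; z up.
- stop_face (a point): Centre, on the rod's axis, of the face of the stop collar, a dark steel ring 26 mm in diameter, 16 mm long, fixed on the root leg 50 to 80 mm from the jaws; 45 to 100 mm of straight root leg lie before it. x: along the root leg away from the vice, towards the coming gauge; z up. With the gauge's face on it, the gauge's hole centre is 5 mm out in +x.
- jaw_exit (a point): Where the rod leaves the vice, on its axis. The jaws' top is 8 mm above the rod's axis; the vice reaches 120 mm back from here, 60 mm to one side and 106 mm to the other (screw handle, 70 mm high, reaching 23 mm forward); its 22 mm high base plate reaches 10 mm forward. x: along the root leg away from the vice; z up.
- driver: Screwdriver with a red handle lying on the bench; origin on the bench under it, x along it. To be left alone.
- jar: Closed clear jar with a black cap, 60 mm in diameter, 75 mm high, standing; origin at its underside. To be left alone.
- bin: Empty black open parts bin, 130 x 100 x 60 mm; origin at its underside. To be left alone.
Mind the look-alikes: they are no part of the job. What is shaped like the part that bears gauge_hole but orange or pink is not meant.

How it is judged:
By the outcome, as a careful person would: the job done as asked, in the order asked, and still so for the second after the job is handed in, with the robot touching nothing.
It also fails if it takes over 72 s, if anything falls off the work surface, if the arm or the gripper's body presses on something with over 40 N, if the wrist force passes 120 N, or if a joint passes its speed limit or range.

## Robot

A 6-joint arm with a two-finger parallel gripper is mounted at the origin on the work surface. World frame = base frame: x ahead of the robot, y to its left, z up, the work surface at z = 0. Lengths are in mm, angles in rad, forces in N, time in s.
With the tool pointing down it reaches from about 275 to 725 mm from the base axis. Payload 15.9 kg.
Tool frame: the origin (TCP) lies on the centre line of the jaws, within the pads' length; the fingertips stand 11 mm ahead of it and the grasp point (between the pads) lies 8 mm behind it; z points along the fingers, y is the line along which they close (so a half turn about z gives the same grasp; the last joint's range is limited). The gripper opens to 85 mm and grips with 20 to 120 N. Pads are 22 mm wide; open, the fingers measure 114 mm over their backs; the gripper's body (76 mm by 85 mm) begins 54 mm behind the grasp point. The pads swing forward as they close: fully open they stand 13 mm farther back than shut.
Start: joints at [-1.135, 0.213, -0.034, 1.323, 0, 1.571], TCP at [211.06, -453.254, 242.306] pointing down, gripper open.
Joint ranges: [-2.98, 2.98], [-0.74, 1.72], [-1.14, 1.35], [-2.1, 2.04], [-1.57, 1.44], [-3.14, 3.14]. Speed limits (rad/s): [1.89, 1.89, 2.39, 2.57, 3.14, 3.14].

## Interface

Orientations are given as a rotation vector (axis times angle).
In Python, from cell import env, capture, workorder gives the robot as it stands.
- The arm moves only by the tool move_arm, never from a script. Its argument "increments" is a list of rows, each a list of 7 numbers: the shift along the tool's x, y, z scaled (see below), then the turn, a rotation vector about the tool's x, y, z scaled (see below), then the gripper command: -1 is shut, 1 is fully open, values between are in proportion. A call has 1 to 20 rows; each row is the pose to reach, as a shift and turn from the pose commanded when the call began, along the tool's axes at that moment; what a row does not reach only later rows make up. The controller multiplies each number of a shift by 0.1 m and each number of a turn by 45 degrees. A row lasts 1/12 s, in which the tool goes at most 41.7 mm and 7.16 degrees, less where a joint would pass 70% of its speed; a pose out of reach is approached as far as the arm can. A call with a number of a shift or a turn outside -1 to 1 is refused whole. A call with a gripper value outside its range is refused whole. The fingers move at their own pace and stop on an object; the grip force is fixed at half the most. Time passes only in rows, so rows that repeat a pose let the fingers close. It gives the time, the measured TCP pose, the force, the opening and the grip force at its end, in the units of the state.
- env.get_state(): the state, without advancing time (a new reading comes with each control period).
- capture(name): name is "scene" or "top" or "wrist"; returns a dict with "frame" (480x640x3 uint8, blue, green, red), "vfov" (degrees; the focal length in pixels is half the picture's height over the tangent of half this angle, whatever the lens; pixels are square), "cx", "cy" (the principal point, pixels), "k1" (the pictures are not rectified: a ray, as slopes to the right and down, at radius r is drawn at 1 + k1 r^2 times it, then the intrinsics apply), "rvec" (rotation vector, rad) and "tvec" (3), from world to camera coordinates, as OpenCV has them; the wrist camera has in their place "T_tool_cam" (4x4, takes a point from camera to tool coordinates, whose origin is the TCP and whose axes are the flange's). Camera axes: x right, y down, z forward; pixel columns grow to the right and rows downward; lengths in mm; the calibration is good to about 2 mm. A picture is of the moment at which its call begins: read the wrist's pose just before it. There is no depth.
- workorder.close_job(): hands the job in; it is judged then, once.
The state is a dict: "time": time; "joints": joint angles; "dq": joint speeds; "tau": joint torques, N m; "tcp_pos": TCP position; "tool_rot": TCP orientation; "contact_force": force on the tool from outside, world axes, zero at the start; "moment": the same for the moment, N m; "grip_width": finger opening in mm; "grasp_force": force on a finger pad.
Only numpy, scipy, OpenCV 4.12 (cv2) and the standard library are available. Lean on these libraries where they do the work, as an engineer would, in place of code of your own. Each camera call takes 0.05 s, during which the arm holds its last target. There are 200 camera calls.

## Working session

There is one attempt and no reset: what is moved stays moved. The work goes in short steps, Python scripts to look and compute and a tool call to move; the robot and the scene stay as the last step left them, time stands still between calls to the robot, and variables do not carry over. Pictures are saved under pics/ and viewed, at most 10 in all, crops included, and the job is handed in when it is done.

Besides the shell and the picture viewer there is one more tool, called after "Emit:" as name(argument=value, ...) on one line, values as JSON. move_arm: Moves the arm, as the interface text tells. Its arguments: {"type":"object","properties":{"increments":{"type":"array"}},"required":["increments"]}

```bash
ls; mkdir -p pics; cat > h.py <<'E'
import numpy as np, cv2
from scipy.spatial.transform import Rotation as R
from cell import env, capture, workorder
def cam(name):
    s=env.get_state(); c=capture(name)
    if name=="wrist":
        T=np.eye(4); T[:3,:3]=R.from_rotvec(s["tool_rot"]).as_matrix(); T[:3,3]=s["tcp_pos"]
        M=T@np.array(c["T_tool_cam"])
    else:
        M=np.eye(4); M[:3,:3]=R.from_rotvec(np.ravel(c["rvec"])).as_matrix(); M[:3,3]=np.ravel(c["tvec"]); M=np.linalg.inv(M)
    f=240/np.tan(np.radians(c["vfov"])/2)
    return dict(img=c["frame"],M=M,f=f,cx=c["cx"],cy=c["cy"],k=c["k1"])
def ray(c,u,v):
    d=np.array([(u-c["cx"])/c["f"],(v-c["cy"])/c["f"]]); p=d.copy()
    for _ in range(20): p=d/(1+c["k"]*(p@p))
    return c["M"][:3,3], c["M"][:3,:3]@np.array([p[0],p[1],1])
def onz(c,u,v,z):
    o,d=ray(c,u,v); return o+d*(z-o[2])/d[2]
def proj(c,P):
    q=np.linalg.inv(c["M"])@np.append(P,1); p=q[:2]/q[2]; p=p*(1+c["k"]*(p@p))
    return p*c["f"]+[c["cx"],c["cy"]]
def tri(obs):
    A=np.zeros((3,3));b=np.zeros(3)
    for c,u,v in obs:
        o,d=ray(c,u,v); d=d/np.linalg.norm(d); Q=np.eye(3)-np.outer(d,d); A+=Q;b+=Q@o
    return np.linalg.solve(A,b)
E
python3 - <<'E'
from h import *
import pickle
for n in("scene","top","wrist"):
    c=cam(n); pickle.dump(c,open(n+"0.pkl","wb")); cv2.imwrite(f"pics/{n}0.png",c["img"]); print(n,c["M"].round(2).tolist(),c["f"])
print(env.get_state())
E
```

```text
pics
scene [[-0.72, 0.58, -0.39, 970.64], [0.7, 0.58, -0.42, 408.1], [-0.02, -0.57, -0.82, 988.96], [0.0, 0.0, 0.0, 1.0]] 573.4615570035057
top [[0.01, -0.99, 0.13, 434.06], [-1.0, -0.01, 0.02, -61.24], [-0.02, -0.13, -0.99, 1003.71], [0.0, 0.0, 0.0, 1.0]] 492.57916905891767
wrist [[0.42, -0.87, -0.24, 271.96], [-0.91, -0.41, -0.11, -425.07], [-0.0, 0.27, -0.96, 373.69], [0.0, 0.0, 0.0, 1.0]] 343.23179773843856
{'time': 0.15, 'joints': array([-1.13499475e+00,  2.13260707e-01, -3.49134312e-02,  1.32353307e+00,
        1.14064864e-05,  1.57080862e+00]), 'dq': array([ 1.52691931e-04, -1.11762129e-03,  3.85137007e-03, -1.84355131e-07,
       -4.65676736e-05, -1.97954348e-03]), 'tau': array([-1.02380549e-03, -6.86410117e+01,  4.87243044e+01,  1.31730654e-02,
       -7.11675625e-05,  2.65219876e-05]), 'tcp_pos': array([ 210.95594035, -453.01582065,  241.92166968]), 'tool_rot': array([-3.06643814e+00, -6.78939520e-01,  2.91744191e-04]), 'contact_force': array([-0.42578132, -0.67247815, -0.1203443 ]), 'moment': array([ 0.03329094, -0.00789262, -0.00577567]), 'grasp_force': 0.0, 'grip_width': 85.20485033828017}
```

View pics/scene0.png

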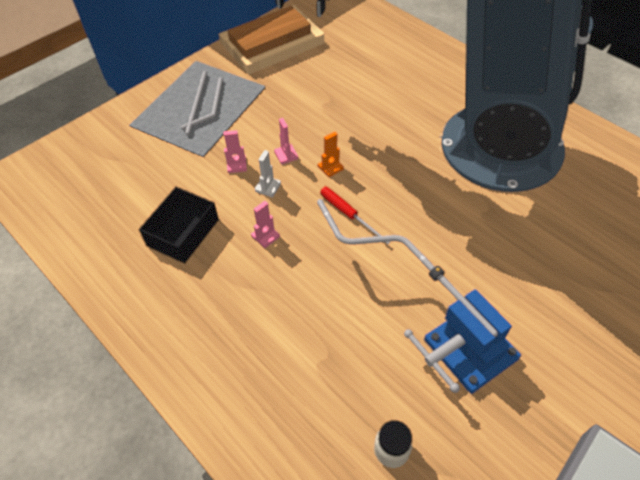

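View pics/top0.png

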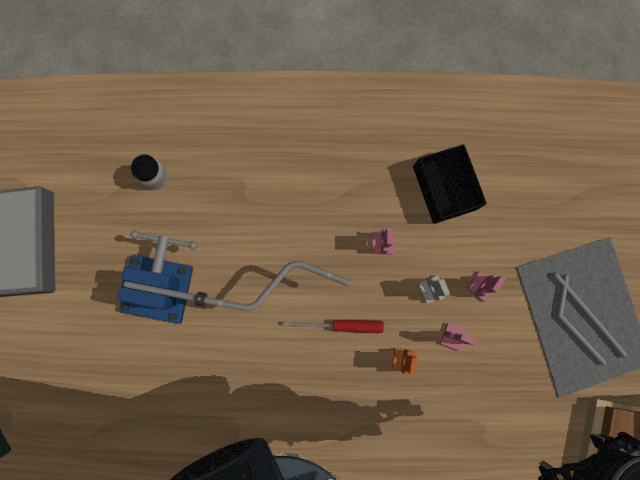

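Candidates (scene pixels): silver gauge (266,175), pink (235,152), (285,143), (264,225), orange (331,155). I choose the silver one, which is at (433,289) in the top view. In the top view the rod runs from its tip at (348,283) through bends near (295,263) and (250,307) to the collar at (200,299). Next I'll crop both.

```bash
python3 - <<'E'
from h import *
import pickle
S=pickle.load(open("scene0.pkl","rb"));T=pickle.load(open("top0.pkl","rb"))
a=cv2.resize(S["img"][140:210,230:300],(400,400),interpolation=cv2.INTER_CUBIC)
b=cv2.resize(T["img"][255:325,398:468],(400,400),interpolation=cv2.INTER_CUBIC)
d=cv2.resize(T["img"][250:320,180:360],(514,200),interpolation=cv2.INTER_CUBIC)
o=np.zeros((600,800,3),np.uint8);o[:400,:400]=a;o[:400,400:]=b;o[400:,:514]=d
cv2.imwrite("pics/crop.png",o)
E
```

```text
(no output)
```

View pics/crop.png

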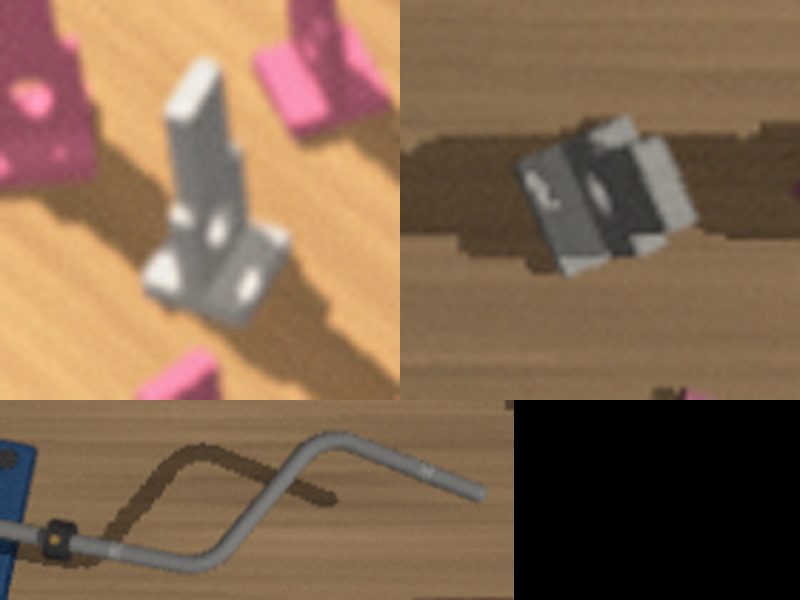

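```bash
cat > m.py <<'E'
from h import *
import pickle
S=pickle.load(open("scene0.pkl","rb"));T=pickle.load(open("top0.pkl","rb"))
q=lambda x,y:(398+(x-400)*.175-.4,255+y*.175-.4)
tc=q(665,184); sc=(230+194*.175-.4,140+90*.175-.4)
print("tabtop",tri([(T,*tc),(S,*sc)]))
for p in [(633,148),(660,140),(697,218),(672,228)]: print(onz(T,*q(*p),104).round(1))
# foot corners top face z=10 (visible)
for p in [(518,160),(568,272),(628,120)]: print("foot",onz(T,*q(*p),10).round(1))
for p in [(145,278),(242,322),(288,238)]: print("footS",onz(S,230+p[0]*.175,140+p[1]*.175,10).round(1))
# rod
def mask(c,x0,y0,x1,y1):
    I=cv2.resize(c["img"][y0:y1,x0:x1],None,fx=4,fy=4,interpolation=cv2.INTER_LINEAR)
    h=cv2.cvtColor(I,cv2.COLOR_BGR2HSV); m=((h[...,1]<70)&(h[...,2]>60)).astype(np.uint8)
    n,l,st,_=cv2.connectedComponentsWithStats(m); k=1+st[1:,4].argmax(); return l==k
m=mask(T,205,250,365,320); mt=m
pts=[]
for X in range(0,m.shape[1],16):
    r=np.where(m[:,X])[0]
    if len(r): pts.append((X,r.mean(),len(r),r.min(),r.max()))
P=[]
for X,y,n,_,_ in pts:
    u,v=205+(X+.5)/4-.5,250+(y+.5)/4-.5; w=onz(T,u,v,110); P.append(w[:2]); print(round(u,1),round(v,1),n,w[:2].round(1))
e=np.where(m)[1].max(); r=np.where(m[:,e])[0].mean(); print("tip",onz(T,205+e/4-.4,250+r/4-.4,110))
m=mask(S,315,190,430,265)
r,c=np.where(m); k=r<r.min()+4; tip=(315+c[k].mean()/4-.4,190+r.min()/4-.4); print("tipS",tip,onz(S,*tip,110), "tri",tri([(S,*tip),(T,205+e/4-.4,250+np.where(mt[:,e])[0].mean()/4-.4)]))
# scene cross-check: centreline by rows/cols
for X in range(0,m.shape[1],24):
    r=np.where(m[:,X])[0]
    if len(r): print("S",len(r),onz(S,315+X/4-.4,190+r.mean()/4-.4,110).round(1))
E
python3 m.py
```

```text
tabtop [ 475.17285721 -292.89881778  103.60591235]
[ 486.8 -282.8  104. ]
[ 489.4 -291.6  104. ]
[ 464.5 -303.2  104. ]
[ 461.3 -295.   104. ]
foot [ 487.7 -264.9   10. ]
foot [ 448.4 -282.2   10. ]
foot [ 502.2 -304.4   10. ]
footS [ 502.4 -302.9   10. ]
footS [ 490.3 -259.4   10. ]
footS [ 448.9 -278.7   10. ]
204.6 300.1 29 [445.7 143.7]
208.6 300.4 27 [445.4 136.3]
212.6 301.1 27 [444.2 128.9]
216.6 301.8 28 [443.2 121.5]
220.6 302.4 29 [442.2 114.1]
224.6 303.5 26 [440.3 106.7]
228.6 304.1 27 [439.3  99.3]
232.6 305.0 26 [437.8  92. ]
236.6 305.6 27 [436.8  84.6]
240.6 306.5 26 [435.4  77.3]
244.6 307.0 26 [434.6  70. ]
248.6 306.9 27 [434.9  62.7]
252.6 305.8 28 [437.1  55.4]
256.6 302.9 35 [442.4  48.3]
260.6 299.0 40 [449.5  41.2]
264.6 294.0 40 [458.6  34.1]
268.6 289.1 41 [467.5  27. ]
272.6 284.4 43 [476.3  19.9]
276.6 279.8 42 [484.7  12.8]
280.6 275.0 42 [493.5   5.7]
284.6 270.2 40 [502.2  -1.4]
288.6 266.6 33 [508.9  -8.6]
292.6 264.5 28 [512.9 -15.8]
296.6 263.5 26 [514.8 -23.1]
300.6 263.9 27 [514.2 -30.4]
304.6 265.2 28 [511.8 -37.7]
308.6 267.0 28 [508.7 -45. ]
312
[... 264 characters left out ...]
8.6 282.0 22 [ 482.2 -117.8]
tip [ 481.61872502 -120.49788249  110.        ]
tipS (np.float64(319.6294117647059), np.float64(198.85)) [ 477.2546145  -120.26476755  110.        ] tri [ 480.40902126 -119.08664523  113.98235925]
S 40 [ 485.  -109.6  110. ]
S 45 [494.3 -83.4 110. ]
S 47 [504.4 -56.7 110. ]
S 37 [513. -32. 110.]
S 23 [512.8 -16.3 110. ]
S 21 [506.5  -6.8 110. ]
S 37 [482.6 -14.1 110. ]
S 39 [477.   -3.8 110. ]
S 37 [472.1   7.1 110. ]
S 41 [466.9  17.7 110. ]
S 26 [462.2  28.7 110. ]
S 33 [456.2  38.3 110. ]
S 23 [445.2  43.5 110. ]
S 23 [438.2  52.2 110. ]
S 27 [435.   64.3 110. ]
S 33 [436.6  80.3 110. ]
S 32 [439.2  97.  110. ]
S 35 [441.8 113.5 110. ]
S 16 [441.1 127.  110. ]
```

The crop shows the silver gauge, with foot, hole and tab as described. Both views agree within 2 mm: tab top at (475,-293,104), rod axis at z≈110 to 114 (free-leg heading 69°, middle 141°, root 81°), tip at about (481,-120) and collar face at about y=139. I'll use the half-turned grasp so joint 6 stays in range.

```bash
cat >> h.py <<'E'
def rotd(yx): # tool down, tool x at yaw yx deg
    return R.from_euler("z",yx,degrees=True)*R.from_rotvec([np.pi,0,0])
def inc(p0,y0,p1,y1):
    "row numbers from pose (p,yaw_x) to (p,yaw_x)"
    r0=rotd(y0); s=r0.inv().apply(np.array(p1)-p0)/100; t=(r0.inv()*rotd(y1)).as_rotvec()/np.radians(45)
    return np.r_[s,t].round(3).tolist()
def chain(ps):
    for (a,b),(c,d) in zip(ps,ps[1:]): print(inc(np.array(a,float),b,np.array(c,float),d))
def yaw():
    x=R.from_rotvec(env.get_state()["tool_rot"]).apply([1,0,0]); return np.degrees(np.arctan2(x[1],x[0]))
E
python3 - <<'E'
from h import *
print(yaw())
chain([((211,-453.2,242.3),25),((277,-413,242),69),((343,-373,242),113),((409,-333,242),157),((475,-292.5,200),203)])
E
```

```text
24.968886472765494
[0.768, -0.085, 0.003, -0.0, 0.0, -0.978]
[0.61, 0.473, 0.0, 0.0, 0.0, -0.978]
[0.11, 0.764, 0.0, 0.0, 0.0, -0.978]
[-0.449, 0.631, 0.42, -0.0, 0.0, -1.022]
```

Emit:
move_arm(increments=[[0.25,-0.03,0,0,0,-0.15,0.06],[0.5,-0.06,0,0,0,-0.3,0.06],[0.77,-0.085,0,0,0,-0.45,0.06],[0.77,-0.085,0,0,0,-0.6,0.06],[0.77,-0.085,0,0,0,-0.75,0.06],[0.77,-0.085,0,0,0,-0.9,0.06],[0.77,-0.085,0,0,0,-0.98,0.06]])

```text
time: 0.73
tcp_pos: [277.4, -412.8, 242.1]
tool_rot: [-2.581, -1.79, 0.0]
contact_force: [-0.3, 0.1, -0.2]
grip_width: 45.4
grasp_force: 0.0
```

Emit:
move_arm(increments=[[0.2,0.15,0,0,0,-0.15,0.06],[0.4,0.3,0,0,0,-0.3,0.06],[0.61,0.47,0,0,0,-0.45,0.06],[0.61,0.47,0,0,0,-0.6,0.06],[0.61,0.47,0,0,0,-0.75,0.06],[0.61,0.47,0,0,0,-0.9,0.06],[0.61,0.47,0,0,0,-0.98,0.06]])

```text
time: 1.32
tcp_pos: [343.0, -372.6, 242.1]
tool_rot: [-1.72, -2.628, -0.0]
contact_force: [0.1, 1.1, -0.1]
grip_width: 45.3
grasp_force: 0.0
```

Emit:
move_arm(increments=[[0.04,0.25,0,0,0,-0.15,0.06],[0.08,0.5,0,0,0,-0.3,0.06],[0.11,0.76,0,0,0,-0.45,0.06],[0.11,0.76,0,0,0,-0.6,0.06],[0.11,0.76,0,0,0,-0.75,0.06],[0.11,0.76,0,0,0,-0.9,0.06],[0.11,0.76,0,0,0,-0.98,0.06]])

```text
time: 1.9
tcp_pos: [408.6, -332.6, 242.0]
tool_rot: [-0.608, -3.082, -0.0]
contact_force: [-0.4, -0.3, -0.1]
grip_width: 45.2
grasp_force: 0.0
```

Emit:
move_arm(increments=[[-0.15,0.2,0.1,0,0,-0.15,0.06],[-0.3,0.4,0.2,0,0,-0.3,0.06],[-0.45,0.63,0.42,0,0,-0.45,0.06],[-0.45,0.63,0.42,0,0,-0.6,0.06],[-0.45,0.63,0.42,0,0,-0.75,0.06],[-0.45,0.63,0.42,0,0,-0.9,0.06],[-0.45,0.63,0.42,0,0,-1,0.06],[-0.45,0.63,0.42,0,0,-1,0.06]])

```text
time: 2.57
tcp_pos: [474.3, -292.0, 200.0]
tool_rot: [0.613, -3.081, -0.001]
contact_force: [0.8, 0.0, 0.6]
grip_width: 45.2
grasp_force: 0.0
```

```bash
python3 - <<'E'
from h import *
import pickle
c=cam("wrist");pickle.dump(c,open("w1.pkl","wb"));cv2.imwrite("pics/w1.png",c["img"])
s=env.get_state();print(s["time"],s["tcp_pos"],yaw(),s["joints"],s["grip_width"],s["contact_force"]); print(proj(c,[475,-292.7,104]),proj(c,[475,-292.7,10]))
E
```

```text
2.6167 [ 474.27844376 -292.04882372  200.09488811] -157.8084505001929 [-5.51918871e-01  3.41357691e-01  3.05709865e-02  1.26043648e+00
 -3.51810494e-05 -9.39234423e-01] 45.25137375912267 [ 0.277507   -0.00439721  0.28566336]
[318.4404029  245.79108045] [318.69371852 217.75864195]
```

View pics/w1.png

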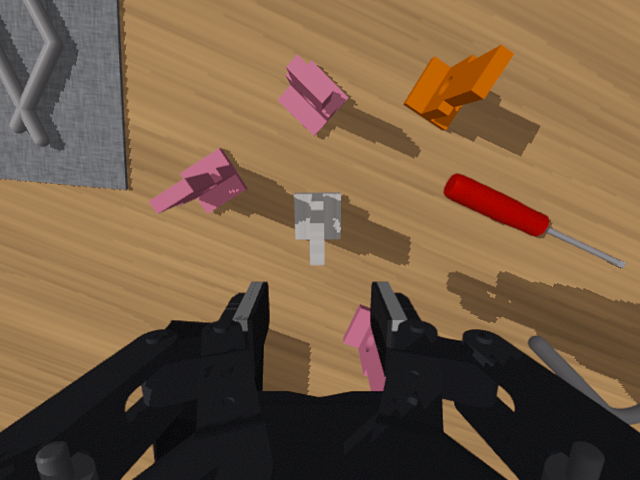

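The wrist view shows the silver tab centred between the fingers at about (317,242), against a predicted (318,246), and square to them. Nothing is under the fingers at the partial opening, so I'll descend and grip.

Emit:
move_arm(increments=[[0,0,0.25,0,0,0,0.06],[0,0,0.5,0,0,0,0.06],[0,0,0.7,0,0,0,0.06],[0,0,0.85,0,0,0,0.06],[0,0,0.95,0,0,0,0.06],[0,0,1,0,0,0,0.06]])

```text
time: 3.12
tcp_pos: [473.8, -291.8, 99.0]
tool_rot: [0.603, -3.082, -0.002]
contact_force: [-0.5, -0.7, -0.6]
grip_width: 45.6
grasp_force: 0.0
```

Emit:
move_arm(increments=[[0,0,0.13,0,0,0,0.06],[0,0,0.25,0,0,0,0.06],[0,0,0.25,0,0,0,-0.5],[0,0,0.25,0,0,0,-1],[0,0,0.25,0,0,0,-1],[0,0,0.25,0,0,0,-1],[0,0,0.25,0,0,0,-1],[0,0,0.25,0,0,0,-1],[0,0,0.25,0,0,0,-1]])

```text
time: 3.87
tcp_pos: [474.9, -292.5, 76.2]
tool_rot: [-0.606, 3.081, -0.002]
contact_force: [-0.5, -0.0, 7.1]
grip_width: 9.2
grasp_force: 62.4
```

Emit:
move_arm(increments=[[0,0,-0.1,0,0,0,-1],[0,0,-0.25,0,0,0,-1],[0,0,-0.5,0,0,0,-1],[0,0,-0.75,0,0,0,-1],[0,0,-0.9,0,0,0,-1],[0,0,-0.9,0,0,0,-1]])

```text
time: 4.37
tcp_pos: [475.7, -292.9, 169.3]
tool_rot: [-0.606, 3.079, -0.005]
contact_force: [0.5, -0.6, -1.2]
grip_width: 9.2
grasp_force: 61.2
```

```bash
python3 - <<'E'
from h import *
import pickle
c=cam("wrist");pickle.dump(c,open("w2.pkl","wb"))
t=cam("top");pickle.dump(t,open("t2.pkl","wb")); sc=cam("scene");pickle.dump(sc,open("s2.pkl","wb"))
s=env.get_state();p=s["tcp_pos"];print(s["time"],p,yaw(),s["grip_width"],s["contact_force"],s["grasp_force"])
o=np.zeros((600,800,3),np.uint8)
o[:480,:400]=c["img"][:,120:520]
u,v=proj(sc,p-[0,0,42]).astype(int);print(u,v)
o[:400,400:]=cv2.resize(sc["img"][v-50:v+50,u-50:u+50],(400,400),interpolation=cv2.INTER_CUBIC)
cv2.imwrite("pics/g.png",o)
E
```

```text
4.5167 [ 474.08978013 -291.95808601  164.9405009 ] -157.73382753917016 9.459571581057112 [ 0.11010581 -0.26805232 -2.49745453] 61.22728943824768
263 148
```

View pics/g.png

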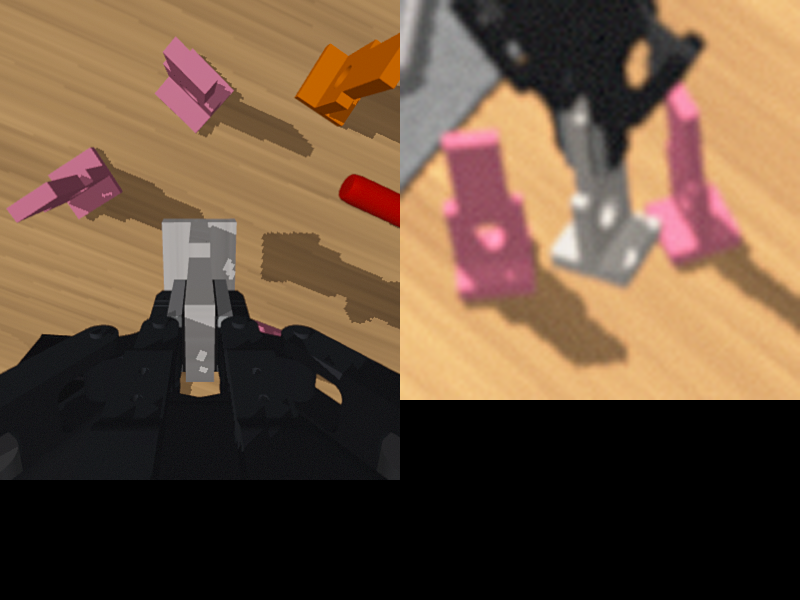

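The gauge is held squarely and hangs free. In the wrist crop the foot spans columns 162 to 237, centred on the fingers, and the edge on the camera side is at row 219. Next I'll work out the rod centreline and waypoints.

```bash
cat > path.py <<'E'
from h import *
import subprocess
# straight-leg axis points from the top view
L1=np.array([[508.7,-45],[505.8,-52.3],[503.1,-59.6],[500.3,-66.9],[497.6,-74.2],[494.7,-81.5],[492.3,-88.8],[489.5,-96],[486.6,-103.3],[483.5,-110.6]])
L2=np.array([[449.5,41.2],[458.6,34.1],[467.5,27],[476.3,19.9],[484.7,12.8],[493.5,5.7],[502.2,-1.4]])[::-1]
L3=np.array([[435.4,77.3],[436.8,84.6],[437.8,92],[439.3,99.3],[440.3,106.7],[442.2,114.1],[443.2,121.5],[444.2,128.9]])
L1=L1[::-1]
def fit(L):
    m=L.mean(0);d=np.linalg.svd(L-m)[2][0]; d*=np.sign(d@(L[-1]-L[0])); return m,d
(m1,d1),(m2,d2),(m3,d3)=map(fit,(L1,L2,L3))
X=lambda m,d,n,e:m+d*np.linalg.solve(np.c_[d,-e],n-m)[0]
A,B=X(m1,d1,m2,d2),X(m2,d2,m3,d3)
yw=[np.degrees(np.arctan2(d[1],d[0])) for d in(d1,d2,d3)]
tip=m1+d1*(d1@(np.array([481.6,-120.5])-m1)); stop=m3+d3*(139.5-m3[1])/d3[1]
def at(s):
    "axis point and heading, s mm from tip"
    t1=30*np.tan(np.radians(yw[1]-yw[0])/2);t2=30*np.tan(np.radians(yw[1]-yw[2])/2)
    a=np.linalg.norm(A-tip)-t1;b=np.radians(yw[1]-yw[0])*30;c=np.linalg.norm(B-A)-t1-t2;e=np.radians(yw[1]-yw[2])*30
    if s<a:return tip+d1*s,yw[0]
    if s<a+b:
        g=(s-a)/30;n=np.array([-d1[1],d1[0]]);return tip+d1*a+30*(np.sin(g)*d1+(1-np.cos(g))*n),yw[0]+np.degrees(g)
    if s<a+b+c:return A+d2*(t1+s-a-b),yw[1]
    if s<a+b+c+e:
        g=(s-a-b-c)/30;n=np.array([d2[1],-d2[0]]);return B-d2*t2+30*(np.sin(g)*d2+(1-np.cos(g))*n),yw[1]-np.degrees(g)
    return B+d3*(t2+s-a-b-c-e),yw[2]
if __name__=="__main__":
    print(yw,tip,A,B,stop,"legs",np.linalg.norm(A-tip),np.linalg.norm(B-A))
    for s in range(0,321,20): print(s,at(s)[0].round(1),round(at(s)[1],1))
E
python3 path.py; python3 - <<'E'
from h import *
import pickle
c=pickle.load(open("w2.pkl","rb"))
r=rotd(202.27);p=np.array([474.1,-292,164.9])
for u,v in[(282,219),(357,219),(319.5,219)]:
    print("foot edge tool",r.inv().apply(onz(c,u,v,p[2]-66)-p).round(1))
from path import at
h=at(-35)[0]
chain([((474.1,-292,164.9),202.27),((*(h+[-.4,.3]),164.9),at(-35)[1]+90)]);print(h)
E
```

```text
[np.float64(69.2262891048789), np.float64(140.9562858241449), np.float64(80.12621729098291)] [ 480.21857806 -119.97597221] [519.81270638 -15.59945216] [431.68861234  55.87342506] [446.24435799 139.5       ] legs 111.63401333990534 113.46465585259675
0 [ 480.2 -120. ] 69.2
20 [ 487.3 -101.3] 69.2
40 [494.4 -82.6] 69.2
60 [501.5 -63.9] 69.2
80 [508.6 -45.2] 69.2
100 [514.1 -26.1] 88.4
120 [508.1  -7.3] 126.6
140 [493.3   5.9] 141.0
160 [477.7  18.5] 141.0
180 [462.2  31.1] 141.0
200 [446.7  43.7] 141.0
220 [435.4  59.8] 105.9
240 [435.8  79.6] 80.1
260 [439.2  99.3] 80.1
280 [442.7 119. ] 80.1
300 [446.1 138.7] 80.1
320 [449.5 158.4] 80.1
foot edge tool [ 22.7 -24.6  66. ]
foot edge tool [22.8 20.6 66. ]
foot edge tool [22.7 -2.  66. ]
[-0.467, 1.317, 0.0, 0.0, -0.0, 0.957]
[ 467.80484814 -152.70057013]
```

Emit:
move_arm(increments=[[-0.08,0.2,0,0,0,0.14,-1],[-0.16,0.4,0,0,0,0.28,-1],[-0.24,0.6,0,0,0,0.42,-1],[-0.32,0.8,0,0,0,0.56,-1],[-0.35,0.97,0,0,0,0.7,-1],[-0.35,0.97,0,0,0,0.84,-1],[-0.35,0.97,0,0,0,0.957,-1],[-0.35,0.97,0,0,0,0.957,-1],[-0.35,0.97,0,0,0,0.957,-1]])

```text
time: 5.27
tcp_pos: [469.5, -188.9, 164.5]
tool_rot: [-0.562, -3.089, -0.0]
contact_force: [0.1, -0.3, -2.2]
grip_width: 9.3
grasp_force: 61.2
```

```bash
python3 - <<'E'
from h import *
import pickle
c=cam("wrist");pickle.dump(c,open("w3.pkl","wb"));cv2.imwrite("pics/w3.png",c["img"])
from path import at
s=env.get_state();p=s["tcp_pos"];print(s["time"],p,yaw(),s["contact_force"],s["moment"])
for z in(105,110,115): print(z,[proj(c,[*at(q)[0],z]).round(1).tolist() for q in(0,20,40)])
E
```

```text
5.3167 [ 469.57009745 -189.05439459  164.67285605] 159.39157492265556 [ 0.19888273  0.39174422 -2.0390947 ] [-0.04967894  0.01465368  0.02697347]
105 [[437.7, 239.3], [472.0, 239.4], [506.1, 239.5]]
110 [[440.7, 241.6], [475.8, 241.7], [510.7, 241.9]]
115 [[443.7, 244.1], [479.7, 244.2], [515.6, 244.3]]
```

View pics/w3.png

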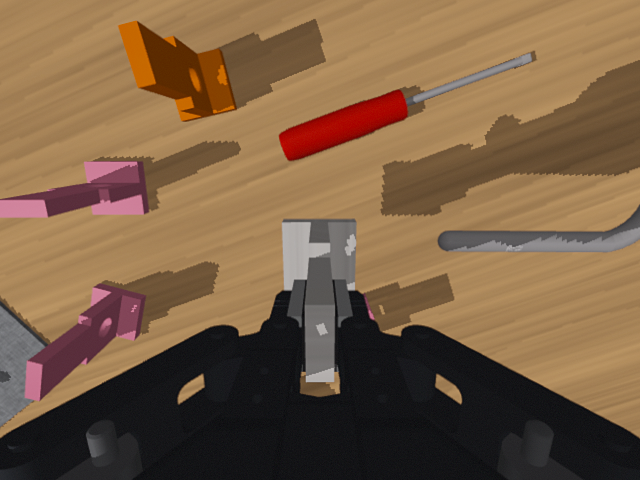

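The wrist view shows the rod at row 241 with its tip at column 438. I predicted (441,241.6) at z=110, and the rod is parallel to the tool's closing axis. Lining up and then threading in slowly.

Emit:
move_arm(increments=[[0.05,0.15,0.04,0,0,0,-1],[0.1,0.3,0.08,0,0,0,-1],[0.142,0.38,0.11,0,0,0,-1],[0.142,0.43,0.11,0,0,0,-1],[0.142,0.43,0.11,0,0,0,-1],[0.142,0.43,0.11,0,0,0,-1],[0.142,0.43,0.11,0,0,0,-1]])

```text
time: 5.9
tcp_pos: [472.1, -144.4, 154.5]
tool_rot: [0.567, 3.09, -0.0]
contact_force: [0.0, -0.1, -1.4]
grip_width: 9.4
grasp_force: 61.1
```

```bash
python3 - <<'E'
from h import *
import pickle
c=cam("wrist");t=cam("scene")
from path import at,d1,tip
s=env.get_state();p=s["tcp_pos"];q=p[:2]-tip;print(s["time"],p,yaw(),s["contact_force"],s["moment"],"s",q@d1,"left",q@[-d1[1],d1[0]])
o=np.zeros((480,800,3),np.uint8);o[:,:400]=c["img"][:,200:600]
u,v=proj(t,p-[0,0,44]).astype(int)
o[:400,400:]=cv2.resize(t["img"][v-40:v+40,u-40:u+40],(400,400),interpolation=cv2.INTER_CUBIC)
cv2.imwrite("pics/w4.png",o)
E
```

```text
6.0 [ 472.06992222 -144.38661746  154.43431699] 159.1866868588477 [-0.14380114  0.83728031 -2.11665636] [ 0.03852235 -0.02979357  0.03810756] s -25.713821823923002 left -1.0390191847414076
```

View pics/w4.png

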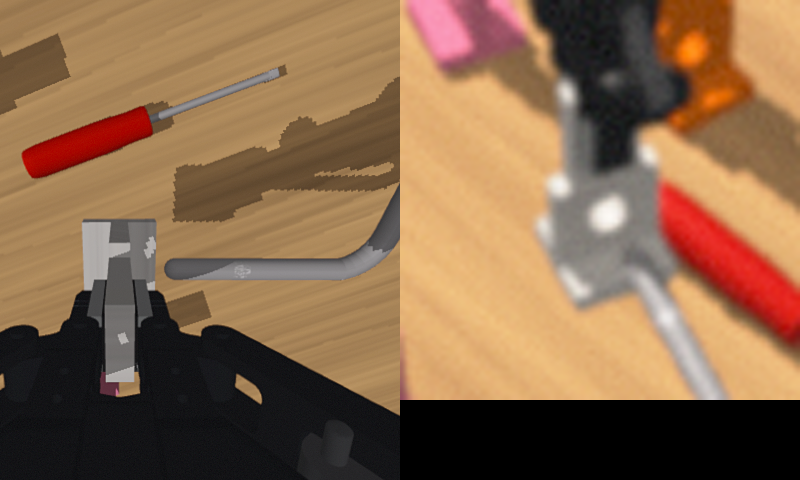

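The rod's tip lies just short of the plate. In the scene crop the rod line, extended, meets the hole at (607,213), so I'm threading.

Emit:
move_arm(increments=[[0.005,0.08,0.005,0,0,0,-1],[0.005,0.14,0.005,0,0,0,-1],[0.005,0.18,0.005,0,0,0,-1],[0.005,0.22,0.005,0,0,0,-1],[0.005,0.26,0.005,0,0,0,-1],[0.005,0.3,0.005,0,0,0,-1],[0.005,0.34,0.005,0,0,0,-1],[0.005,0.38,0.005,0,0,0,-1],[0.005,0.38,0.005,0,0,0,-1]])

```text
time: 6.75
tcp_pos: [485.2, -107.5, 153.8]
tool_rot: [0.566, 3.09, 0.0]
contact_force: [0.4, -0.3, -1.1]
grip_width: 9.0
grasp_force: 61.2
```

```bash
cat > st.py <<'E'
from h import *
from path import at
from scipy.optimize import minimize_scalar
s=env.get_state();p=s["tcp_pos"]
r=R.from_rotvec(s["tool_rot"])
print(round(s["time"],2),p.round(1),round(yaw()%360,1),"F tool",r.inv().apply(s["contact_force"]).round(1),"M tool",r.inv().apply(s["moment"]).round(2),s["grip_width"])
g=np.arange(-40,330,.5);D=[np.linalg.norm(at(x)[0]-p[:2]) for x in g];k=g[np.argmin(D)];h=np.radians(at(k)[1]);n=[-np.sin(h),np.cos(h)]
print("s",k,"left off",(p[:2]-at(k)[0])@n,"heading",at(k)[1])
E
python3 st.py
```

```text
6.75 [ 485.2 -107.5  153.8] 159.2 F tool [-0.5 -0.2  1.1] M tool [ 0.07 -0.    0.01] 8.982828684691954
s 13.5 left off -0.28234179930236336 heading 69.2262891048789
```

Emit:
move_arm(increments=[[0,0.05,0,0,0,0,-1],[0,0.1,0,0,0,0,-1],[0,0.15,0,0,0,0,-1],[0,0.2,0,0,0,0,-1],[0,0.25,0,0,0,0,-1],[0,0.3,0,0,0,0,-1],[0,0.3,0,0,0,0,-1]])

```text
time: 7.33
tcp_pos: [496.0, -79.3, 153.8]
tool_rot: [0.566, 3.09, 0.0]
contact_force: [-0.9, -0.4, -1.9]
grip_width: 9.2
grasp_force: 61.2
```

Emit:
move_arm(increments=[[0,0.05,0,0,0,0,-1],[0,0.1,0,0,0,0,-1],[0,0.15,0,0,0,0,-1],[0,0.2,0,0,0,0,-1],[0,0.25,0,0,0,0,-1],[0,0.3,0,0,0,0,-1],[0,0.35,0,0,0,0,-1],[0,0.38,0,0,0,0,-1],[0,0.38,0,0,0,0,-1]])

```text
time: 8.08
tcp_pos: [509.4, -44.0, 153.8]
tool_rot: [-0.566, -3.09, -0.0]
contact_force: [0.8, 0.2, -0.9]
grip_width: 9.2
grasp_force: 61.2
```

```bash
python3 st.py; python3 - <<'E'
from h import *
import pickle
c=cam("wrist");t=cam("scene");p=env.get_state()["tcp_pos"]
o=np.zeros((480,800,3),np.uint8);o[:,:400]=c["img"][:,200:600]
u,v=proj(t,p-[0,0,44]).astype(int)
o[:400,400:]=cv2.resize(t["img"][v-40:v+40,u-40:u+40],(400,400),interpolation=cv2.INTER_CUBIC)
cv2.imwrite("pics/w5.png",o)
E
```

```text
8.08 [509.4 -44.  153.8] 159.2 F tool [-0.7  0.5  0.9] M tool [0.01 0.02 0.01] 9.169342431950598
s 81.5 left off -0.297629356466934 heading 69.2262891048789
```

View pics/w5.png

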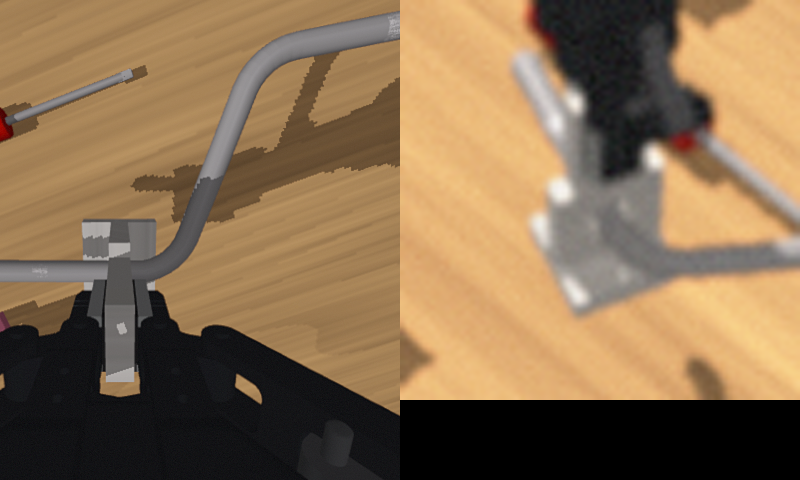

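The rod passes through the hole. In the wrist crop the first bend begins just right of the plate, near (165,270). Forces stay about zero. I'll compute the rows round the first bend.

```bash
cat > rows.py <<'E'
import sys
from h import *
from path import at
def pose(s,z=153.8,off=-.3):
    q,h=at(s);a=np.radians(h); return np.r_[q+off*np.array([-np.sin(a),np.cos(a)]),z],h+90
def go(s0,s1,n,start=None):
    p0,y0=start or pose(s0)
    for k in range(1,n+1):
        i=inc(p0,y0,*pose(s0+(s1-s0)*k/n)); print([round(i[0],2) if 0 else i[0],i[1],i[5]])
    print()
for a in sys.argv[1:]: go(*[int(x) if j==2 else float(x) for j,x in enumerate(a.split(","))])
E
python3 rows.py 81.5,107,11 107,128,10
```

```text
[-0.0, 0.023, 0.0]
[-0.0, 0.046, 0.0]
[-0.0, 0.07, 0.0]
[0.0, 0.093, -0.035]
[0.002, 0.116, -0.133]
[0.005, 0.139, -0.232]
[0.01, 0.162, -0.33]
[0.017, 0.185, -0.429]
[0.026, 0.206, -0.527]
[0.036, 0.227, -0.625]
[0.048, 0.248, -0.724]

[0.001, 0.021, -0.089]
[0.003, 0.042, -0.178]
[0.007, 0.063, -0.267]
[0.012, 0.084, -0.357]
[0.018, 0.104, -0.446]
[0.026, 0.124, -0.535]
[0.036, 0.143, -0.624]
[0.046, 0.161, -0.713]
[0.058, 0.179, -0.802]
[0.071, 0.195, -0.87]
```

Emit:
move_arm(increments=[[0,0.023,0,0,0,0,-1],[0,0.046,0,0,0,0,-1],[0,0.07,0,0,0,0,-1],[0,0.093,0,0,0,-0.035,-1],[0.002,0.116,0,0,0,-0.13,-1],[0.005,0.139,0,0,0,-0.23,-1],[0.01,0.162,0,0,0,-0.33,-1],[0.017,0.185,0,0,0,-0.43,-1],[0.026,0.206,0,0,0,-0.53,-1],[0.036,0.227,0,0,0,-0.625,-1],[0.048,0.248,0,0,0,-0.724,-1],[0.048,0.248,0,0,0,-0.724,-1]])

```text
time: 9.18
tcp_pos: [513.5, -19.3, 153.8]
tool_rot: [-0.331, 3.124, 0.0]
contact_force: [-0.2, 0.1, -2.6]
grip_width: 9.2
grasp_force: 61.1
```

```bash
python3 st.py
```

```text
9.18 [513.5 -19.3 153.8] 192.1 F tool [0.2 0.2 2.6] M tool [-0.03 -0.01  0.04] 9.18534507721083
s 107.0 left off -0.01202150657818521 heading 101.79788401021044
```

No contact at all. Continuing round the bend.

Emit:
move_arm(increments=[[0.001,0.021,0,0,0,-0.09,-1],[0.002,0.042,0,0,0,-0.18,-1],[0.006,0.063,0,0,0,-0.27,-1],[0.01,0.084,0,0,0,-0.36,-1],[0.016,0.104,0,0,0,-0.45,-1],[0.024,0.124,0,0,0,-0.54,-1],[0.034,0.143,0,0,0,-0.62,-1],[0.044,0.161,0,0,0,-0.71,-1],[0.056,0.179,0,0,0,-0.8,-1],[0.069,0.195,0,0,0,-0.87,-1],[0.069,0.195,0,0,0,-0.87,-1]])

```text
time: 10.1
tcp_pos: [502.6, -1.9, 153.9]
tool_rot: [-1.353, 2.835, 0.0]
contact_force: [-0.8, -0.5, -2.0]
grip_width: 9.3
grasp_force: 61.2
```

```bash
python3 st.py; python3 - <<'E'
from h import *
import pickle
c=cam("wrist");t=cam("scene");p=env.get_state()["tcp_pos"]
pickle.dump(c,open("w6.pkl","wb"))
o=np.zeros((480,800,3),np.uint8);o[:,:400]=c["img"][:,200:600]
u,v=proj(t,p-[0,0,44]).astype(int)
o[:400,400:]=cv2.resize(t["img"][v-40:v+40,u-40:u+40],(400,400),interpolation=cv2.INTER_CUBIC)
cv2.imwrite("pics/w6.png",o)
from path import at
print([proj(c,[*at(q)[0],110]).round().tolist() for q in(140,160,180,200,220,240,260,280)])
E
python3 rows.py 128,198,14 198,218,10 218,240,10
```

```text
10.1 [502.6  -1.9 153.9] 231.0 F tool [0.9 0.3 2. ] M tool [-0.03 -0.01 -0.02] 9.333000165769128
s 128.0 left off 0.19066579411283013 heading 140.9562858241449
[[342.0, 273.0], [379.0, 273.0], [415.0, 273.0], [452.0, 273.0], [485.0, 282.0], [502.0, 308.0], [514.0, 335.0], [526.0, 361.0]]
[-0.0, 0.05, 0.0]
[0.0, 0.1, 0.0]
[-0.0, 0.15, 0.0]
[-0.0, 0.2, 0.0]
[-0.0, 0.25, 0.0]
[-0.0, 0.3, 0.0]
[0.0, 0.35, 0.0]
[-0.0, 0.4, 0.0]
[0.0, 0.45, 0.0]
[0.0, 0.5, 0.0]
[0.0, 0.55, 0.0]
[0.0, 0.6, 0.0]
[0.0, 0.65, 0.0]
[0.0, 0.7, 0.0]

[-0.0, 0.02, 0.0]
[-0.0, 0.04, 0.014]
[-0.001, 0.06, 0.099]
[-0.003, 0.079, 0.184]
[-0.007, 0.099, 0.269]
[-0.011, 0.118, 0.354]
[-0.017, 0.137, 0.439]
[-0.025, 0.155, 0.523]
[-0.033, 0.173, 0.608]
[-0.043, 0.19, 0.693]

[-0.001, 0.022, 0.093]
[-0.003, 0.043, 0.187]
[-0.007, 0.065, 0.28]
[-0.013, 0.086, 0.373]
[-0.02, 0.106, 0.467]
[-0.028, 0.127, 0.56]
[-0.038, 0.146, 0.654]
[-0.049, 0.165, 0.659]
[-0.06, 0.184, 0.659]
[-0.071, 0.203, 0.659]
```

View pics/w6.png

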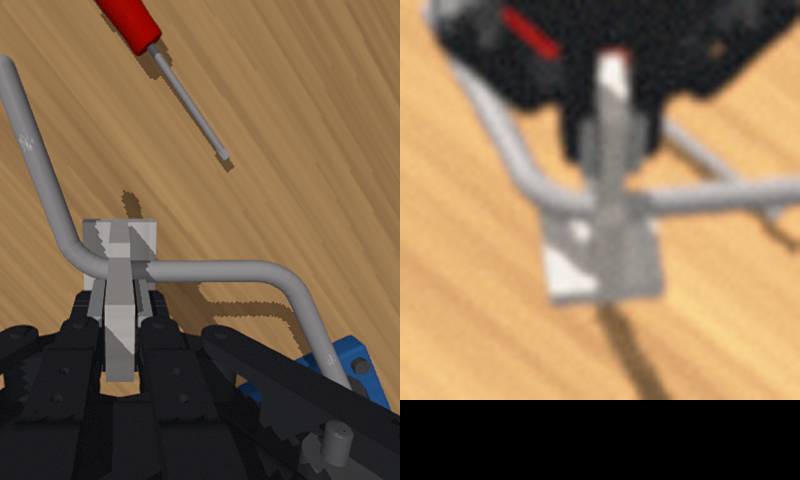

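The gauge is past the first bend. The middle leg runs level at row 271 (predicted 273) and the second bend begins at about column 270 in the crop. Moving on along the middle leg.

Emit:
move_arm(increments=[[0,0.05,0,0,0,0,-1],[0,0.1,0,0,0,0,-1],[0,0.15,0,0,0,0,-1],[0,0.2,0,0,0,0,-1],[0,0.25,0,0,0,0,-1],[0,0.3,0,0,0,0,-1],[0,0.35,0,0,0,0,-1],[0,0.35,0,0,0,0,-1]])

```text
time: 10.87
tcp_pos: [474.8, 20.6, 153.9]
tool_rot: [1.351, -2.836, -0.0]
contact_force: [-0.5, -0.3, -2.4]
grip_width: 9.3
grasp_force: 61.1
```

Emit:
move_arm(increments=[[0,0.05,0,0,0,0,-1],[0,0.1,0,0,0,0,-1],[0,0.15,0,0,0,0,-1],[0,0.2,0,0,0,0,-1],[0,0.25,0,0,0,0,-1],[0,0.3,0,0,0,0,-1],[0,0.35,0,0,0,0,-1],[0,0.35,0,0,0,0,-1]])

```text
time: 11.53
tcp_pos: [447.7, 42.6, 153.8]
tool_rot: [1.351, -2.836, -0.0]
contact_force: [0.1, -0.7, -2.0]
grip_width: 9.4
grasp_force: 61.1
```

```bash
python3 st.py; python3 - <<'E'
from h import *
# rod row ahead of the gauge, by saturation in wrist picture columns just right of the plate
c=cam("wrist");h=cv2.cvtColor(c["img"],cv2.COLOR_BGR2HSV)
for u in(355,360,365,370,380,390):
    r=np.where((h[235:310,u,1]<50)&(h[235:310,u,2]>60))[0]+235; print(u,r.min() if len(r) else None,r.max() if len(r) else None,len(r))
E
```

```text
11.53 [447.7  42.6 153.8] 231.0 F tool [ 0.5 -0.5  2. ] M tool [ 0.03 -0.03  0.01] 9.407849144832472
s 198.5 left off 0.23903123690800993 heading 140.9562858241449
355 235 289 46
360 270 291 22
365 273 299 27
370 277 309 33
380 289 309 21
390 307 309 3
```

Emit:
move_arm(increments=[[0,0.02,0,0,0,0,-1],[0,0.04,0,0,0,0.014,-1],[-0.002,0.06,0,0,0,0.1,-1],[-0.005,0.079,0,0,0,0.184,-1],[-0.009,0.099,0,0,0,0.27,-1],[-0.014,0.118,0,0,0,0.354,-1],[-0.02,0.137,0,0,0,0.44,-1],[-0.028,0.155,0,0,0,0.523,-1],[-0.036,0.173,0,0,0,0.608,-1],[-0.046,0.19,0,0,0,0.693,-1],[-0.046,0.19,0,0,0,0.693,-1]])

```text
time: 12.5
tcp_pos: [436.4, 57.8, 153.8]
tool_rot: [0.533, -3.096, -0.0]
contact_force: [0.3, 0.2, -1.6]
grip_width: 9.4
grasp_force: 61.2
```

```bash
python3 st.py
```

```text
12.5 [436.4  57.8 153.8] 199.5 F tool [-0.4  0.1  1.6] M tool [-0.02 -0.02 -0.01] 9.365119262713252
s 218.0 left off -0.35847231134921664 heading 109.76447857614885
```

Emit:
move_arm(increments=[[-0.001,0.022,0,0,0,0.093,-1],[-0.003,0.043,0,0,0,0.187,-1],[-0.007,0.065,0,0,0,0.28,-1],[-0.013,0.086,0,0,0,0.373,-1],[-0.02,0.106,0,0,0,0.467,-1],[-0.028,0.127,0,0,0,0.56,-1],[-0.038,0.146,0,0,0,0.654,-1],[-0.049,0.165,0,0,0,0.659,-1],[-0.06,0.184,0,0,0,0.659,-1],[-0.071,0.203,0,0,0,0.659,-1],[-0.071,0.203,0,0,0,0.659,-1]])

```text
time: 13.42
tcp_pos: [436.4, 79.4, 153.8]
tool_rot: [-0.267, -3.13, -0.0]
contact_force: [0.8, -0.2, -1.8]
grip_width: 9.3
grasp_force: 61.2
```

```bash
python3 st.py; python3 - <<'E'
from h import *
c=cam("wrist");h=cv2.cvtColor(c["img"],cv2.COLOR_BGR2HSV)
for u in range(360,500,8):
    r=np.where((h[235:310,u,1]<50)&(h[235:310,u,2]>60))[0]+235; print(u,r.min() if len(r) else None,r.max() if len(r) else None,len(r),h[271,u])
E
```

```text
13.42 [436.4  79.4 153.8] 170.2 F tool [-0.8 -0.   1.8] M tool [ 0.03  0.03 -0.01] 9.292624531272889
s 240.0 left off -0.6430453737277213 heading 80.12621729098291
360 260 280 21 [150   3  93]
368 260 280 21 [150   5  93]
376 260 280 21 [150   8  94]
384 260 280 21 [160   8  93]
392 260 280 21 [158  11  93]
400 260 280 21 [150   3  92]
408 260 280 21 [165   6  92]
416 260 280 21 [150   3  92]
424 260 280 21 [165   6  92]
432 260 281 22 [150   3  91]
440 265 277 13 [150   9  85]
448 287 289 3 [165  12  43]
456 289 290 2 [130  17  44]
464 288 291 4 [135  12  41]
472 286 298 4 [120   6  43]
480 260 298 22 [165   6  91]
488 260 298 36 [160   8  90]
496 260 298 36 [165   6  91]
```

The root leg is dead level at row 270, and the collar begins at about column 442, some 60 to 66 mm ahead. I'll run up to it, then creep and feel for contact.

Emit:
move_arm(increments=[[0,0.05,0,0,0,0,-1],[0,0.1,0,0,0,0,-1],[0,0.15,0,0,0,0,-1],[0,0.2,0,0,0,0,-1],[0,0.25,0,0,0,0,-1],[0,0.3,0,0,0,0,-1],[0,0.35,0,0,0,0,-1],[0,0.4,0,0,0,0,-1],[0,0.45,0,0,0,0,-1],[0,0.45,0,0,0,0,-1]])

```text
time: 14.3
tcp_pos: [444.2, 124.3, 153.8]
tool_rot: [0.27, 3.13, 0.0]
contact_force: [0.3, 0.0, -2.4]
grip_width: 9.2
grasp_force: 61.1
```

```bash
python3 st.py; python3 - <<'E'
from h import *
c=cam("wrist");h=cv2.cvtColor(c["img"],cv2.COLOR_BGR2HSV)
print([(u,int((( h[260:281,u,1]<50)&(h[260:281,u,2]>60)).sum()),h[270,u,2]) for u in range(340,400,4)])
E
```

```text
14.3 [444.2 124.3 153.8] 170.1 F tool [-0.3  0.1  2.4] M tool [-0.01  0.02 -0.01] 9.159564765836095
s 285.5 left off -0.6246037858005882 heading 80.12621729098291
[(340, 21, np.uint8(101)), (344, 21, np.uint8(101)), (348, 21, np.uint8(101)), (352, 21, np.uint8(100)), (356, 0, np.uint8(33)), (360, 0, np.uint8(45)), (364, 0, np.uint8(48)), (368, 0, np.uint8(48)), (372, 0, np.uint8(46)), (376, 0, np.uint8(46)), (380, 0, np.uint8(46)), (384, 0, np.uint8(48)), (388, 21, np.uint8(100)), (392, 21, np.uint8(99)), (396, 21, np.uint8(98))]
```

Emit:
move_arm(increments=[[0,0.02,0,0,0,0,-1],[0,0.04,0,0,0,0,-1],[0,0.06,0,0,0,0,-1],[0,0.08,0,0,0,0,-1],[0,0.08,0,0,0,0,-1]])

```text
time: 14.77
tcp_pos: [445.5, 131.6, 153.8]
tool_rot: [-0.271, -3.13, -0.0]
contact_force: [-0.9, -0.4, -1.9]
grip_width: 9.3
grasp_force: 61.1
```

Emit:
move_arm(increments=[[0,0.005,0,0,0,0,-1],[0,0.01,0,0,0,0,-1],[0,0.015,0,0,0,0,-1],[0,0.015,0,0,0,0,-1],[0,0.015,0,0,0,0,-1]])

```text
time: 15.18
tcp_pos: [445.7, 132.8, 153.8]
tool_rot: [0.271, 3.13, -0.0]
contact_force: [-0.5, 0.2, -1.3]
grip_width: 9.3
grasp_force: 61.1
```

Emit:
move_arm(increments=[[0,0.005,0,0,0,0,-1],[0,0.01,0,0,0,0,-1],[0,0.01,0,0,0,0,-1],[0,0.01,0,0,0,0,-1]])

```text
time: 15.52
tcp_pos: [445.9, 133.9, 153.8]
tool_rot: [0.271, 3.13, 0.0]
contact_force: [0.4, 0.3, -2.1]
grip_width: 9.6
grasp_force: 61.1
```

Emit:
move_arm(increments=[[0,0.005,0,0,0,0,-1],[0,0.01,0,0,0,0,-1],[0,0.01,0,0,0,0,-1],[0,0.01,0,0,0,0,-1]])

```text
time: 15.85
tcp_pos: [446.1, 134.9, 153.8]
tool_rot: [0.271, 3.13, 0.0]
contact_force: [0.4, 0.2, -0.5]
grip_width: 9.1
grasp_force: 61.1
```

Emit:
move_arm(increments=[[0,0.005,0,0,0,0,-1],[0,0.01,0,0,0,0,-1],[0,0.01,0,0,0,0,-1],[0,0.01,0,0,0,0,-1]])

```text
time: 16.18
tcp_pos: [446.2, 135.8, 153.8]
tool_rot: [0.271, 3.13, 0.0]
contact_force: [1.0, -0.3, -1.8]
grip_width: 9.4
grasp_force: 61.1
```

Emit:
move_arm(increments=[[0,0.005,0,0,0,0,-1],[0,0.01,0,0,0,0,-1],[0,0.01,0,0,0,0,-1],[0,0.01,0,0,0,0,-1]])

```text
time: 16.52
tcp_pos: [446.4, 136.8, 153.8]
tool_rot: [0.271, 3.13, 0.0]
contact_force: [0.6, -0.5, -2.8]
grip_width: 9.1
grasp_force: 61.1
```

Emit:
move_arm(increments=[[0,0.005,0,0,0,0,-1],[0,0.008,0,0,0,0,-1],[0,0.008,0,0,0,0,-1],[0,0.008,0,0,0,0,-1]])

```text
time: 16.85
tcp_pos: [446.5, 137.6, 153.8]
tool_rot: [-0.271, -3.13, 0.0]
contact_force: [-0.1, 0.3, -0.8]
grip_width: 9.7
grasp_force: 61.1
```

Emit:
move_arm(increments=[[0,0.005,0,0,0,0,-1],[0,0.008,0,0,0,0,-1],[0,0.008,0,0,0,0,-1],[0,0.008,0,0,0,0,-1]])

```text
time: 17.18
tcp_pos: [446.6, 137.9, 153.8]
tool_rot: [-0.272, -3.13, 0.002]
contact_force: [-1.2, -5.4, 0.2]
grip_width: 8.9
grasp_force: 61.3
```

Emit:
move_arm(increments=[[0,0.005,0,0,0,0,-1],[0,0.008,0,0,0,0,-1],[0,0.008,0,0,0,0,-1],[0,0.008,0,0,0,0,-1]])

```text
time: 17.52
tcp_pos: [446.6, 138.2, 153.8]
tool_rot: [-0.272, -3.13, 0.004]
contact_force: [-1.2, -9.6, 2.6]
grip_width: 9.6
grasp_force: 61.7
```

```bash
python3 st.py; python3 - <<'E'
from h import *
c=cam("wrist");h=cv2.cvtColor(c["img"],cv2.COLOR_BGR2HSV)
for r in(264,270,276): print(h[r,322:376:2,2].tolist())
cv2.imwrite("pics/w7.png",cv2.resize(c["img"][200:320,260:420],(800,600),interpolation=cv2.INTER_CUBIC))
E
```

```text
17.52 [446.6 138.2 153.8] 170.1 F tool [-0.5 -9.6 -2.5] M tool [ 2.3   0.14 -0.01] 9.588810491086273
s 299.5 left off -0.572214894958379 heading 80.12621729098291
[92, 93, 93, 93, 69, 44, 45, 45, 45, 44, 43, 46, 46, 44, 45, 44, 45, 45, 40, 95, 92, 91, 94, 93, 92, 93, 93]
[91, 92, 92, 93, 91, 46, 45, 47, 46, 48, 47, 48, 47, 48, 48, 46, 47, 50, 46, 95, 102, 100, 101, 101, 101, 100, 100]
[93, 93, 93, 91, 95, 47, 45, 48, 48, 96, 113, 114, 115, 104, 48, 48, 47, 50, 46, 93, 94, 93, 92, 92, 91, 92, 92]
```

View pics/w7.png

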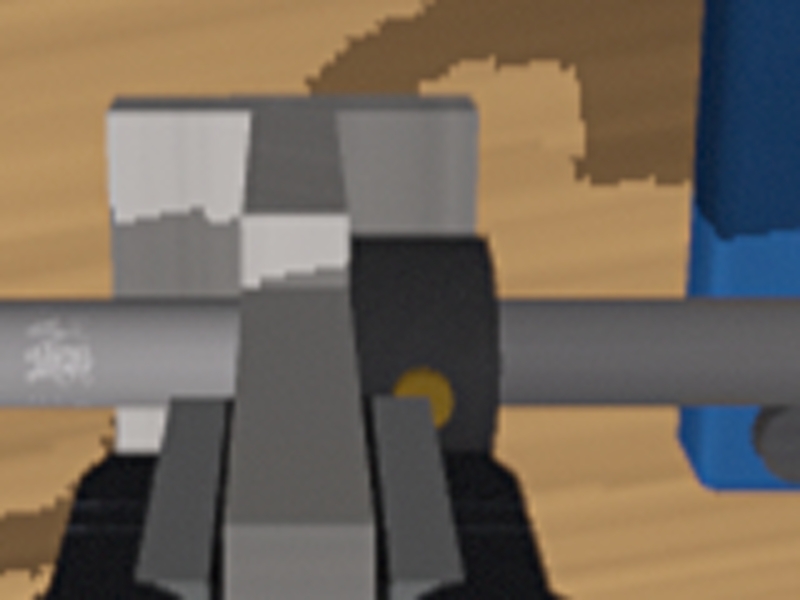

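The crop shows the plate's face flush on the dark collar with no gap, and the force confirms contact at 9.6 N. I'll ease the push, lower until the hole rests on the rod, then release.

Emit:
move_arm(increments=[[0,-0.004,0,0,0,0,-1],[0,-0.007,0.005,0,0,0,-1],[0,-0.007,0.01,0,0,0,-1],[0,-0.007,0.015,0,0,0,-1],[0,-0.007,0.02,0,0,0,-1],[0,-0.007,0.02,0,0,0,-1]])

```text
time: 18.07
tcp_pos: [446.7, 137.9, 151.8]
tool_rot: [0.272, 3.13, -0.002]
contact_force: [-0.3, -5.6, 1.9]
grip_width: 9.6
grasp_force: 61.6
```

```bash
python3 st.py
```

```text
18.07 [446.7 137.9 151.8] 170.1 F tool [-0.7 -5.6 -1.9] M tool [ 1.41 -0.08 -0.03] 9.574691965886071
s 299.5 left off -0.7200436500083195 heading 80.12621729098291
```

Emit:
move_arm(increments=[[0,-0.004,0.003,0,0,0,-1],[0,-0.004,0.006,0,0,0,-1],[0,-0.004,0.008,0,0,0,-1],[0,-0.004,0.008,0,0,0,-1]])

```text
time: 18.4
tcp_pos: [446.7, 137.9, 151.0]
tool_rot: [0.271, 3.13, -0.001]
contact_force: [0.2, -6.0, 1.8]
grip_width: 9.3
grasp_force: 61.5
```

```bash
python3 st.py
```

```text
18.4 [446.7 137.9 151. ] 170.1 F tool [-1.2 -5.9 -1.8] M tool [ 1.25 -0.05  0.  ] 9.33585784579666
s 299.5 left off -0.6957044009000233 heading 80.12621729098291
```

Emit:
move_arm(increments=[[0,-0.002,0,0,0,0,-0.8],[0,-0.002,0,0,0,0,-0.75],[0,-0.002,0,0,0,0,-0.7],[0,-0.002,0,0,0,0,-0.65],[0,-0.002,0,0,0,0,-0.6],[0,-0.002,0,0,0,0,-0.6],[0,-0.002,0,0,0,0,-0.6],[0,-0.002,0,0,0,0,-0.6]])

```text
time: 19.07
tcp_pos: [446.6, 137.9, 151.0]
tool_rot: [0.271, 3.13, 0.0]
contact_force: [-0.2, 0.1, -0.3]
grip_width: 17.0
grasp_force: 0.0
```

```bash
python3 st.py; python3 - <<'E'
from h import *
c=cam("wrist");h=cv2.cvtColor(c["img"],cv2.COLOR_BGR2HSV)
for r in(250,254,258,264,270): print(r,h[r,300:372:2,2].tolist())
E
```

```text
19.07 [446.6 137.9 151. ] 170.1 F tool [0.2 0.1 0.3] M tool [-0.   -0.02 -0.  ] 16.98989220355918
s 299.5 left off -0.6369896937276897 heading 80.12621729098291
250 [120, 122, 124, 122, 161, 188, 188, 189, 190, 188, 188, 187, 188, 187, 189, 55, 31, 31, 33, 35, 32, 34, 32, 30, 32, 33, 31, 32, 29, 101, 183, 179, 179, 180, 181, 181]
254 [122, 121, 124, 122, 161, 189, 189, 192, 189, 159, 159, 155, 122, 123, 124, 43, 40, 39, 41, 40, 40, 40, 40, 39, 39, 42, 42, 38, 39, 41, 189, 180, 181, 180, 180, 178]
258 [121, 119, 127, 124, 117, 106, 95, 97, 97, 96, 96, 95, 96, 96, 97, 42, 43, 42, 40, 42, 41, 43, 43, 44, 41, 42, 41, 44, 43, 39, 141, 174, 174, 174, 175, 176]
264 [108, 108, 107, 109, 93, 93, 93, 94, 93, 93, 93, 92, 93, 93, 94, 65, 44, 44, 44, 46, 45, 43, 43, 45, 45, 45, 43, 43, 43, 41, 61, 91, 90, 90, 89, 90]
270 [145, 145, 146, 145, 92, 92, 93, 92, 94, 93, 93, 93, 94, 94, 94, 87, 45, 49, 44, 45, 47, 46, 47, 48, 48, 47, 46, 47, 48, 47, 57, 102, 100, 102, 101, 100]
```

Released; the gauge hangs and the force is zero. I'll lower the fingers a little and nudge gently with the flat pad, to make sure of the contact and feel it.

Emit:
move_arm(increments=[[0,0,0.04,0,0,0,-0.6],[0,0,0.08,0,0,0,-0.6],[0,0,0.08,0,0,0,-0.6],[0,0.01,0.08,0,0,0,-0.6],[0,0.02,0.08,0,0,0,-0.6],[0,0.03,0.08,0,0,0,-0.6],[0,0.03,0.08,0,0,0,-0.6]])

```text
time: 19.7
tcp_pos: [447.2, 141.0, 143.1]
tool_rot: [0.271, 3.13, 0.0]
contact_force: [0.5, -0.1, 1.1]
grip_width: 16.8
grasp_force: 0.0
```

Emit:
move_arm(increments=[[0,0.004,0,0,0,0,-0.6],[0,0.004,0,0,0,0,-0.6],[0,0.004,0,0,0,0,-0.6]])

```text
time: 19.95
tcp_pos: [447.2, 141.2, 143.1]
tool_rot: [0.271, 3.13, -0.0]
contact_force: [0.3, -1.4, -0.5]
grip_width: 17.0
grasp_force: 0.4
```

Emit:
move_arm(increments=[[0,0.004,0,0,0,0,-0.6],[0,0.004,0,0,0,0,-0.6],[0,0.004,0,0,0,0,-0.6]])

```text
time: 20.2
tcp_pos: [447.3, 141.5, 143.0]
tool_rot: [0.271, 3.13, -0.0]
contact_force: [-0.3, -2.6, 1.6]
grip_width: 16.8
grasp_force: 1.2
```

The push stiffens at once, so the gauge is against the collar. I'll back off to centre, then rise clear.

Emit:
move_arm(increments=[[0,-0.01,0,0,0,0,-0.6],[0,-0.025,0,0,0,0,-0.6],[0,-0.035,0,0,0,0,-0.6],[0,-0.035,0,0,0,0,-0.6],[0,-0.035,0,0,0,0,-0.4],[0,-0.035,0,0,0,0,-0.3],[0,-0.035,0,0,0,0,-0.3]])

```text
time: 20.78
tcp_pos: [446.6, 138.2, 143.0]
tool_rot: [-0.271, -3.13, -0.0]
contact_force: [0.6, -0.3, 0.8]
grip_width: 29.8
grasp_force: 0.0
```

Emit:
move_arm(increments=[[0,-0.035,-0.1,0,0,0,-0.3],[0,-0.035,-0.25,0,0,0,-0.3],[0,-0.035,-0.45,0,0,0,-0.3],[0,-0.035,-0.7,0,0,0,-0.3],[0,-0.035,-0.95,0,0,0,-0.3],[0,-0.035,-0.95,0,0,0,-0.3],[0,-0.035,-0.95,0,0,0,-0.3]])

```text
time: 21.37
tcp_pos: [446.8, 134.8, 239.7]
tool_rot: [0.271, 3.127, 0.002]
contact_force: [-0.1, -0.2, -0.6]
grip_width: 29.6
grasp_force: 0.0
```

```bash
python3 st.py; python3 - <<'E'
from h import *
c=cam("wrist");h=cv2.cvtColor(c["img"],cv2.COLOR_BGR2HSV)
# rod/collar/plate along the rod axis
u0,v0=proj(c,[446.8,137.9,110]);print(u0,v0)
for dv in(-10,-6,0,6): print(dv,h[int(v0+dv),int(u0)-24:int(u0)+36,2].tolist())
E
```

```text
21.37 [446.8 134.8 239.7] 170.1 F tool [ 0.1 -0.2  0.6] M tool [ 0.02  0.03 -0.  ] 29.60784603840817
s 296.0 left off -1.3407156817320702 heading 80.12621729098291
323.49674471968194 231.6919810075879
-10 [118, 118, 115, 116, 115, 115, 116, 116, 113, 115, 115, 117, 118, 120, 120, 121, 118, 102, 88, 87, 89, 88, 89, 88, 88, 89, 88, 88, 88, 88, 90, 87, 48, 39, 40, 40, 41, 40, 41, 41, 41, 41, 42, 41, 40, 39, 41, 41, 39, 39, 38, 85, 167, 177, 174, 173, 172, 171, 170, 171]
-6 [115, 115, 114, 114, 116, 114, 115, 116, 114, 115, 115, 115, 116, 117, 114, 116, 114, 95, 88, 87, 89, 88, 88, 87, 89, 89, 88, 87, 88, 88, 88, 88, 72, 40, 43, 43, 45, 44, 42, 45, 46, 44, 44, 43, 42, 43, 45, 42, 41, 42, 41, 47, 76, 89, 88, 87, 87, 88, 87, 87]
0 [148, 147, 148, 148, 148, 148, 148, 148, 150, 149, 149, 148, 149, 148, 149, 151, 146, 97, 85, 87, 88, 89, 88, 88, 88, 87, 89, 87, 88, 88, 89, 89, 87, 65, 45, 43, 44, 47, 56, 85, 93, 99, 99, 87, 64, 45, 47, 45, 46, 47, 44, 53, 79, 99, 97, 96, 96, 95, 95, 96]
6 [128, 129, 128, 127, 126, 127, 126, 127, 126, 127, 127, 127, 128, 127, 127, 126, 137, 174, 176, 175, 175, 175, 175, 175, 175, 175, 175, 174, 176, 175, 175, 176, 178, 176, 89, 37, 38, 45, 78, 116, 112, 114, 113, 112, 93, 58, 42, 42, 43, 42, 45, 47, 83, 92, 94, 92, 91, 91, 90, 92]
```

```bash
python3 -c "
from cell import workorder; print(workorder.close_job())"
```

```text
the job is handed in; nothing more can be done
None
```

The gauge hangs on the rod against the stop collar, run round both bends with no measurable contact force until it met the collar (about 10 N at most); it is released, the arm is clear, and the job was handed in at about 21 s.

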